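# Tip the pens from the scoop tray into the desk box's drawer

### The arm

A 6-joint arm with a two-finger parallel gripper is mounted at the origin on a cart in front of the work surface, level with it; the furniture and walls round the work are solid. World frame = base frame: x ahead of the robot, y to its left, z up, the work surface at z = 0. Lengths are in m, angles in rad, forces in N, time in s.
With the tool pointing down it reaches from about 0.35 to 0.975 m from the base axis. Payload 4.9 kg.
Tool frame: the origin (TCP) lies at the very end of the fingers, on their centre line; the grasp point (between the pads) lies 19 mm behind it; z points along the fingers, y is the line along which they close (so a half turn about z gives the same grasp; the last joint's range is limited). The gripper opens to 85 mm and grips with 20 to 120 N. Pads are 22 mm wide; open, the fingers measure 114 mm over their backs; the gripper's body (76 mm by 85 mm) begins 54 mm behind the grasp point. The pads swing forward as they close: fully open they stand 13 mm farther back than shut.
Start: joints at [1.024, 0.053, 1.613, -0, 1.476, -0.119], TCP at [0.259, 0.569, 0.231] pointing down, gripper open.
Joint ranges: [-3.01, 3.01], [-1.01, 2.22], [0.06, 2.58], [-1.02, 4.17], [0.09, 2.62], [-3.14, 3.14]. Speed limits (rad/s): [2.57, 2.57, 3.14, 3.14, 3.14, 3.14].

### API

Orientations are given as a rotation vector (axis times angle).
In Python, from station import ctrl gives the robot as it stands.
- The arm moves only by the tool jog_arm, never from a script. Its argument "plan" is a list of rows, each a list of 7 numbers: the shift along the tool's x, y, z in units of 0.02 m (1.0 is 0.02 m), then the turn, a rotation vector about the tool's x, y, z in units of 45 degrees (1.0 is 45 degrees), then the opening, from -1 (shut) to 1 (fully open). A call has 1 to 8 rows; each row shifts and turns the commanded pose from where the row before left it, along the tool's axes as they then stand; what a row does not reach is not made up. A row lasts 1/10 s, in which the tool goes at most 50 mm and 8.59 degrees, less where a joint would pass 70% of its speed; a pose out of reach is approached as far as the arm can. A call with a number of a shift or a turn outside -1 to 1 is refused whole. A call with a gripper value outside its range is refused whole. The fingers move at their own pace and stop on an object; "grip_force" is the grip in N (left out, the last holds). Time passes only in rows, so rows that do not move let the fingers close. It gives the time, the measured TCP pose, the force, the opening and the grip force at its end, in the units of the state.
- ctrl.get_obs(): the state, without advancing time (a new reading comes with each control period).
- ctrl.get_image(name): name is "scene" or "top"; returns (picture, depth): 400x640x3 uint8, red, green, blue; 400x640 float32, m along the optical axis (not along the pixel's ray), 0 where there is no reading.
- ctrl.camera_info(name): a dict with "camera_matrix" (3x3 intrinsics, pixels), "k1" (the pictures are not rectified: a ray, as slopes to the right and down, at radius r is drawn at 1 + k1 r^2 times it, then the intrinsics apply), "rvec" (rotation vector, rad) and "tvec" (3), from world to camera coordinates, as OpenCV has them. Camera axes: x right, y down, z forward; pixel columns grow to the right and rows downward; lengths in m; the calibration is good to about 2 mm. A picture is of the moment at which its call begins. camera_info takes no time and is no camera call.
- ctrl.finish_job(): hands the job in; it is judged then, once.
The state is a dict: "t": time; "q": joint angles; "dq": joint speeds; "effort": joint torques, N m; "tool_pos": TCP position; "tool_rot": TCP orientation; "contact_force": force on the tool from outside, world axes, zero at the start; "wrist_torque": the same for the moment, N m; "opening": finger opening in m; "grip_force": force on a finger pad.
Only numpy, scipy, OpenCV 4.12 (cv2) and the standard library are available. Lean on these libraries where they do the work, as an engineer would, in place of code of your own. Each camera call takes 0.05 s, during which the arm holds its last target. There are 200 camera calls.

### The job

Put the pens away: pull the upper drawer of the small wooden desk box fully open and, holding the scoop tray by its handle, tip all three pens out over the tray's open edge into that drawer; do not pick the pens out with the fingers. Then set the empty tray back down flat on the desk and push the drawer fully shut, leaving the phone, the mouse and the stapler and note pad on top of the box where they are.

Things in the scene. Friction and masses are not known exactly. Their poses are not given: they have to be found in the camera images.
- tray: steel scoop tray like a small dustpan, 0.24 kg, to the right. Origin: centre of the pan's underside; +x out through the open edge, z up. Pan 166 (x) by 84 mm (y), sheet 2.5 mm; lips 26 mm high at the back and sides, the sides falling to 10 mm at the open edge (x = +83). Wooden handle behind, x = -100 to -188 mm, 16 wide, z = 19 to 41. Starts handle toward the robot, pens lengthwise in it
- tray_grip (a point): on the tray, middle of the wooden handle: 135 mm behind the tray's origin (x = -135 mm), z = 30 mm; grip across the 16 mm (tray's y). Axes as the tray's
- tray_mouth (a point): on the tray, middle of the open edge, on the floor's upper side (x = +83 mm, z = 2.5 mm). Axes as the tray's
- marker_1: white marker pen with a red cap, 135 mm long (its y axis), 17 mm thick; origin halfway along it, on its underside as it first lies. Starts in the tray along one side lip. Slides on the tray's steel once this is tipped past about 25 to 35 degrees
- marker_2: a second marker pen, the same, along the other side lip
- ballpen: black ballpoint pen, 145 mm long (its y axis), 12 x 9 mm thick, between the markers in the tray; origin as the markers'
- desk_box: wooden desk box with two drawers one above the other, 210 deep (x), 278 wide (y), 161 mm high, fixed. Origin: centre of its underside, 2 mm over the desk. x points from its front into the box (the front with the knobs faces -x, toward the robot), y to the left. The front edge of its top board lies at x = -91 mm. Stapler and note pad lie on its top. A lamp shade hangs 0.5 m up, right of it
- desk_box_upper_drawer (a joint): how far the upper drawer is pulled out, m: 0 shut, 0.12 fully open; it starts slightly ajar (0.012 to 0.035). Light: under 3 N moves it, and it stays where it is left
- drawer_floor (a point): centre of the upper drawer's inner floor, moves with it; axes as the box's. Inside it reaches x = +-81, y = +-118 mm; side walls 6 mm thick, tops 52 mm above this point; front panel 9 mm thick, top 63 mm above. Shut, it lies at x = 3.5, z = 88 mm in the box's frame. Fully open, the part not under the box's top is x = -81 to +25 mm here: 106 by 236 mm
- drawer_knob (a point): middle of the upper drawer's round brass knob, 20 mm across; its face lies 5 mm in front of this point (-x) and the drawer's front panel 13 mm behind it (+x). 29 mm above the drawer's inner floor, 44 mm below the box's top. Can be gripped from above across y, or pushed. Axes as the box's
- phone: phone lying face up, 149 x 73 x 8 mm, on the desk near its front edge, below the drawer
- mouse: computer mouse, 104 x 53 x 38 mm, on the mat right of the keyboard, below the open drawer
- sticky_notes: pad of sticky notes, 78 x 78 x 10 mm, on the box's top near the back, left of the stapler
- stapler: stapler, 138 x 38 x 48 mm, lying across on the box's top near the back

How it is judged:
By the outcome, as a careful person would: the job done as asked, in the order asked, and still so for the second after the job is handed in, with the robot touching nothing.
It also fails if it takes over 72 s, if anything falls off the work surface, if the arm or the gripper's body presses on something with over 40 N, if the wrist force passes 120 N, or if a joint passes its speed limit or range.

## Working session

There is one attempt and no reset: what is moved stays moved. The work goes in short steps, Python scripts to look and compute and a tool call to move; the robot and the scene stay as the last step left them, time stands still between calls to the robot, and variables do not carry over. Pictures are saved under pics/ and viewed, at most 10 in all, crops included, and the job is handed in when it is done.

Besides the shell and the picture viewer there is one more tool, called after "Emit:" in YAML: its name, and indented under it one key for each argument. jog_arm: Moves the arm, as the interface text tells. Shifts and turns lie within -1 to 1; 1 stands for 0.02 m of shift or 45 degrees of turn. Its arguments: {"type":"object","properties":{"plan":{"type":"array"},"grip_force":{"type":"number"}},"required":["plan"]}

```bash
ls; mkdir -p pics
cat > h.py <<'E'
import numpy as np, cv2
from station import ctrl
from scipy.spatial.transform import Rotation as R
def cam(n):
    c=ctrl.camera_info(n);return np.array(c['camera_matrix']),c['k1'],R.from_rotvec(np.ravel(c['rvec'])).as_matrix(),np.ravel(c['tvec'])
def rays(n,uv):
    K,k1,Rm,t=cam(n);uv=np.atleast_2d(np.array(uv,float))
    p=cv2.undistortPoints(uv.reshape(-1,1,2),K,np.array([k1,0,0,0,0.])).reshape(-1,2)
    d=np.c_[p,np.ones(len(p))]
    return -Rm.T@t, d@Rm   # origin, world dirs with unit depth
def plane(n,uv,z):
    o,d=rays(n,uv);return o+d*((z-o[2])/d[:,2])[:,None]
def depthpts(n,uv,D):
    o,d=rays(n,uv);uv=np.atleast_2d(uv).astype(int);return o+d*D[uv[:,1],uv[:,0]][:,None]
def cloud(n,D):
    v,u=np.mgrid[0:400,0:640];P=depthpts(n,np.c_[u.ravel(),v.ravel()],D).reshape(400,640,3);P[D==0]=np.nan;return P
def snap(n,f):
    im,D=ctrl.get_image(n);cv2.imwrite(f'pics/{f}.png',im[:,:,::-1]);np.savez(f'pics/{f}.npz',im=im,D=D);return im,D
def proj(n,P):
    K,k1,Rm,t=cam(n);P=np.atleast_2d(P)
    return cv2.projectPoints(P.astype(float),R.from_matrix(Rm).as_rotvec(),t,K,np.array([k1,0,0,0,0.]))[0].reshape(-1,2)
E
python3 - <<'E'
from h import *
for n in ['scene','top']:
    snap(n,n+'0'); o,d=rays(n,[[320,200]]);print(n,o,d)
print(ctrl.get_obs())
E
```

```text
pics
scene [-0.04046586 -0.26296433  1.01461626] [[ 0.55842629  0.13867665 -0.81791133]]
top [ 0.44945595 -0.10957485  1.26645775] [[ 0.11807208  0.01067474 -0.99298876]]
{'t': 0.1, 'q': array([ 1.02398052e+00,  5.32997245e-02,  1.61416633e+00, -2.93722091e-05,
        1.47599628e+00, -1.19023113e-01]), 'dq': array([-1.11628568e-03, -1.40727745e-03, -3.80332446e-03,  1.76541697e-05,
       -2.56678423e-05,  1.92364967e-03]), 'effort': array([ 1.59224196e-04, -3.94909143e+01, -3.71359956e+01, -9.79668954e-06,
        3.97572221e-03,  6.63534848e-06]), 'tool_pos': array([0.25901268, 0.56817982, 0.23017469]), 'tool_rot': array([-6.66734504e-01, -3.06942935e+00,  2.79011800e-03]), 'contact_force': array([ 0.78989147, -0.00261025, -0.40520328]), 'wrist_torque': array([ 0.01690077, -0.06853102,  0.04255011]), 'grip_force': 0.0, 'opening': 0.08534674658798284}
```

View pics/scene0.png

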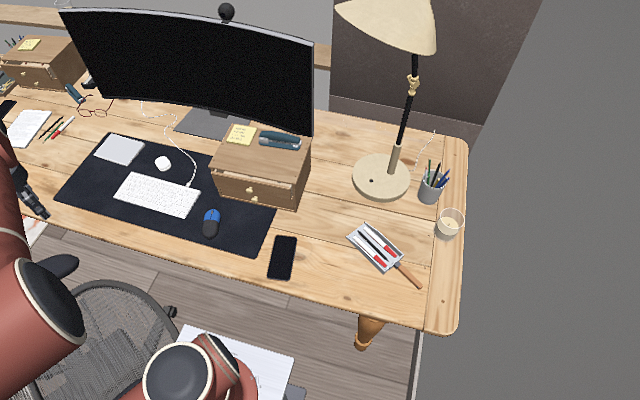

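View pics/top0.png

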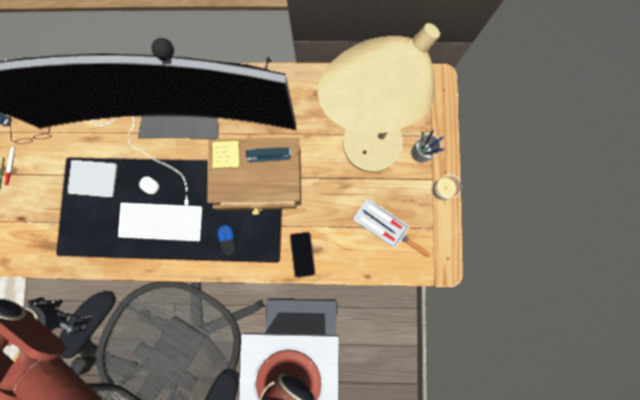

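The scene view shows the box at (262,170), with its upper knob at about (250,190), and the tray at (375,245) with its handle end at (420,285). The top view shows the box at (254,172), the knob at (256,211), and the tray at (381,222) with its handle running to (428,254).

Run:
```python
from h import *
for n in ['top','scene']:
    f=np.load(f'pics/{n}0.npz');im,D=f['im'],f['D'];P=cloud(n,D);hsv=cv2.cvtColor(im,cv2.COLOR_RGB2HSV)
    # box top
    m=(abs(P[...,2]-0.163)<0.006)&(P[...,0]>.3)&(P[...,0]<1)&(abs(P[...,1]-.1)<.35)
    nl,l,st,_=cv2.connectedComponentsWithStats(m.astype(np.uint8));k=1+np.argmax(st[1:,4]);
    q=P[l==k];print(n,'boxtop',len(q),np.median(q[:,2]));r=cv2.minAreaRect(q[:,:2].astype(np.float32)*1000);print(r,cv2.boxPoints(r))
    # tray region
    u0,u1,v0,v1=(345,440,190,265) if n=='top' else (335,430,212,300)
    sub=P[v0:v1,u0:u1];
    desk=np.nanmedian(sub[...,2]);print('desk',desk)
    m=(sub[...,2]>0.008)
    nl,l,st,_=cv2.connectedComponentsWithStats(m.astype(np.uint8));k=1+np.argmax(st[1:,4]);q=sub[l==k];r=cv2.minAreaRect(q[:,:2].astype(np.float32)*1000);print('tray',len(q),r,cv2.boxPoints(r))
    h=hsv[v0:v1,u0:u1]
    mh=(sub[...,2]>0.022)&(h[...,1]>90)
    nl,l,st,_=cv2.connectedComponentsWithStats(mh.astype(np.uint8));
    for k in range(1,nl):
        if st[k,4]>8:
            q=sub[l==k];print('comp',st[k,4],q.mean(0),h[l==k].mean(0),cv2.minAreaRect(q[:,:2].astype(np.float32)*1000))
a=cv2.imread('pics/scene0.png')[120:310,190:440];b=cv2.imread('pics/top0.png')[130:290,200:450]
c=np.vstack([cv2.resize(a,None,fx=1.9,fy=1.9,interpolation=2),cv2.resize(b,None,fx=1.9,fy=1.9,interpolation=2)])[:,:475]
c=np.hstack([cv2.resize(a,(400,304)),cv2.resize(b,(400,256)) if 0 else cv2.copyMakeBorder(cv2.resize(b,(400,256)),0,48,0,0,0)]);cv2.imwrite('pics/c.png',c)
```

```text
top boxtop 4605 0.16210818047376163
((672.87255859375, 106.00723266601562), (196.28277587890625, 278.90557861328125), 1.754168152809143) [[570.50836  242.39044 ]
 [579.04596  -36.38443 ]
 [775.23676  -30.375977]
 [766.69916  248.3989  ]]
desk -0.0014975823597056515
tray 551 ((497.3011474609375, -342.9559020996094), (266.6019287109375, 85.48929595947266), 55.62216567993164) [[ 386.75452 -428.83777]
 [ 457.31155 -477.10913]
 [ 607.8478  -257.07404]
 [ 537.2908  -208.80267]]
comp 139 [ 0.44465354 -0.41612284  0.03774988] [ 13.37410072 142.94244604 210.99280576] ((445.6266784667969, -416.0654602050781), (87.42633056640625, 17.416473388671875), 54.627044677734375)
scene boxtop 3097 0.16306379222112333
((669.3941040039062, 108.89541625976562), (200.09664916992188, 278.2729797363281), 2.4759304523468018) [[563.42847  243.57997 ]
 [575.4498   -34.433247]
 [775.35974  -25.789139]
 [763.3384   252.22408 ]]
desk -0.0008252262351020612
tray 1046 ((493.6993103027344, -340.353759765625), (268.123046875, 88.59332275390625), 55.984100341796875) [[ 381.9855  -426.6944 ]
 [ 455.4189  -476.25555]
 [ 605.4131  -254.01312]
 [ 531.97974 -204.45197]]
comp 197 [ 0.43986895 -0.41539812  0.03745208] [ 13.03045685 115.48730964 183.13705584] ((441.7262878417969, -414.7998046875), (86.5287857055664, 18.888961791992188), 54.0545654296875)
```

View pics/c.png

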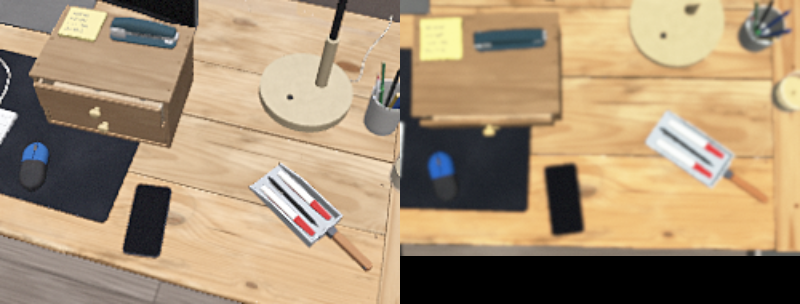

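```bash
cat >> h.py <<'E'
def jog(target,tcol=None):
    """print shift (units) in tool axes from current pose to target TCP, and turn (units of 45deg) to rotation tcol"""
    o=ctrl.get_obs();Rc=R.from_rotvec(o['tool_rot'])
    print('t',o['t'],'pos',o['tool_pos'].round(4),'shift',(Rc.inv().apply(np.array(target)-o['tool_pos'])/.02).round(2),end=' ')
    if tcol is not None: print('turn',((Rc.inv()*R.from_matrix(tcol)).as_rotvec()/(np.pi/4)).round(3),end='')
    print()
def down(ay,tilt=0):
    """tool down, y axis at world angle ay deg; then tilt deg about tool y"""
    a=np.radians(ay);y=np.array([np.cos(a),np.sin(a),0]);z=np.array([0,0,-1.]);return np.c_[np.cross(y,z),y,z]@R.from_euler('y',tilt,degrees=True).as_matrix()
E
python3 - <<'E'
from h import *
for n,(u0,u1,v0,v1) in dict(top=(245,268,204,220),scene=(225,275,175,208)).items():
    f=np.load(f'pics/{n}0.npz');im,D=f['im'],f['D'];P=cloud(n,D);h=cv2.cvtColor(im,cv2.COLOR_RGB2HSV)[v0:v1,u0:u1]
    m=((h[...,2]>200)&(h[...,0]<35)&(h[...,1]>50)).astype(np.uint8)
    nl,l,st,c=cv2.connectedComponentsWithStats(m)
    for k in range(1,nl):
        if st[k,4]>5:
            q=P[v0:v1,u0:u1][l==k]; uv=c[k]+[u0,v0];print(n,uv,st[k],np.nanmedian(q,0).round(4),np.nanmin(q,0).round(4),np.nanmax(q,0).round(4),plane(n,uv,.121).round(4))
jog([.54,.103,.2],down(92))
E
```

```text
top [254.22857143 204.4       ] [ 0  0 21  2 35] [0.5668 0.1005 0.1527] [0.5632 0.067  0.147 ] [0.5674 0.1278 0.1563] [[0.569  0.1059 0.121 ]]
top [255.17391304 211.04347826] [ 8  4  5  6 23] [0.5478 0.1018 0.1254] [0.5416 0.0953 0.1208] [0.558  0.1087 0.1318] [[0.5485 0.1022 0.121 ]]
scene [254.09183673 178.63265306] [ 5  0 45  9 98] [0.6118 0.1089 0.0918] [0.5567 0.0345 0.087 ] [0.622 0.183 0.157] [[0.5905 0.1055 0.121 ]]
scene [249.   189.05] [21 12  6  5 20] [0.5442 0.1031 0.1261] [0.5369 0.0955 0.1215] [0.5573 0.1126 0.1325] [[0.5486 0.1056 0.121 ]]
scene [254.33333333 198.16666667] [26 21  6  5 18] [0.5633 0.1036 0.0502] [0.5587 0.0976 0.0459] [0.5775 0.1129 0.0571] [[0.5215 0.0777 0.121 ]]
t 0.1 pos [0.259  0.5682 0.2302] shift [-22.43 -15.33   1.53] turn [-0.002 -0.001 -0.589]
```

Emit:
jog_arm:
  plan:
    - [-1,-0.69,0,0,0,0,1]
    - [-1,-0.69,0,0,0,0,1]
    - [-1,-0.69,0,0,0,0,1]
    - [-1,-0.69,0,0,0,0,1]
    - [-1,-0.69,0,0,0,0,1]
    - [-1,-0.69,0,0,0,0,1]
    - [-1,-0.69,0,0,0,0,1]
    - [-1,-0.69,0,0,0,0,1]
  grip_force: 25

```text
t: 0.9
tool_pos: [0.3592, 0.4007, 0.2307]
tool_rot: [-0.667, -3.069, 0.001]
contact_force: [0.3, 0.3, -0.8]
opening: 0.0857
grip_force: 0.0
```

Emit:
jog_arm:
  plan:
    - [-1,-0.69,0,0,0,0,1]
    - [-1,-0.69,0,0,0,0,1]
    - [-1,-0.69,0,0,0,0,1]
    - [-1,-0.69,0,0,0,0,1]
    - [-1,-0.69,0,0,0,0,1]
    - [-1,-0.69,0,0,0,0,1]
    - [-1,-0.69,0,0,0,0,1]
    - [-1,-0.69,0,0,0,0,1]

```text
t: 1.7
tool_pos: [0.4589, 0.234, 0.2308]
tool_rot: [-0.667, -3.069, 0.001]
contact_force: [0.0, -0.2, -0.3]
opening: 0.0856
grip_force: 0.0
```

Emit:
jog_arm:
  plan:
    - [-1,-0.69,0,0,0,0,1]
    - [-1,-0.69,0,0,0,0,1]
    - [-1,-0.69,0,0,0,0,1]
    - [-1,-0.69,0,0,0,0,1]
    - [0,0,0,0,0,-0.18,1]
    - [0,0,0,0,0,-0.18,1]
    - [0,0,0,0,0,-0.18,1]
    - [0,0,0,0,0,-0.05,1]

```text
t: 2.5
tool_pos: [0.5084, 0.1514, 0.2306]
tool_rot: [0.061, -3.14, 0.0]
contact_force: [0.3, -0.4, 0.1]
opening: 0.0854
grip_force: 0.0
```

Run:
```python
from h import *
jog([.541,.103,.1],down(92));print(ctrl.get_obs()['q'].round(3))
```

```text
t 2.5 pos [0.5084 0.1514 0.2306] shift [-1.54 -2.48  6.53] turn [-0.    -0.001  0.005]
[ 0.149 -0.174  1.831 -0.     1.486 -1.46 ]
```

Emit:
jog_arm:
  plan:
    - [-0.77,-1,0,0,0,0,1]
    - [-0.77,-1,0,0,0,0,1]
    - [0,-0.48,1,0,0,0,1]
    - [0,0,1,0,0,0,1]
    - [0,0,1,0,0,0,1]
    - [0,0,1,0,0,0,1]
    - [0,0,1,0,0,0,1]
    - [0,0,1,0,0,0,1]

```text
t: 3.3
tool_pos: [0.5408, 0.1031, 0.1099]
tool_rot: [0.056, -3.14, 0.0]
contact_force: [0.6, -0.4, -0.7]
opening: 0.0851
grip_force: 0.0
```

Emit:
jog_arm:
  plan:
    - [0,0,0.5,0,0,0,1]
    - [0,0,0,0,0,0,-1]
    - [0,0,0,0,0,0,-1]
    - [0,0,0,0,0,0,-1]
    - [0,0,0,0,0,0,-1]
    - [0,0,0,0,0,0,-1]
    - [0,0,0,0,0,0,-1]

```text
t: 4.0
tool_pos: [0.542, 0.1039, 0.1026]
tool_rot: [-0.056, 3.139, 0.002]
contact_force: [0.3, 4.0, 4.9]
opening: 0.018
grip_force: 24.3
```

Emit:
jog_arm:
  plan:
    - [0.3,0,0,0,0,0,-1]
    - [0.6,0,0,0,0,0,-1]
    - [0.7,0,0,0,0,0,-1]
    - [0.7,0,0,0,0,0,-1]
    - [0.7,0,0,0,0,0,-1]
    - [0.6,0,0,0,0,0,-1]
    - [0.6,0,0,0,0,0,-1]
    - [0.3,0,0,0,0,0,-1]

```text
t: 4.8
tool_pos: [0.4512, 0.1009, 0.1025]
tool_rot: [-0.056, 3.138, 0.004]
contact_force: [0.0, 5.9, 4.7]
opening: 0.0178
grip_force: 24.7
```

Emit:
jog_arm:
  plan:
    - [0.2,0,0,0,0,0,-1]
    - [0.2,0,0,0,0,0,-1]
    - [0.15,0,0,0,0,0,-1]
    - [0.1,0,0,0,0,0,-1]

```text
t: 5.2
tool_pos: [0.4413, 0.1006, 0.1027]
tool_rot: [-0.055, 3.13, 0.005]
contact_force: [15.6, 8.2, -5.4]
opening: 0.0174
grip_force: 24.5
```

Emit:
jog_arm:
  plan:
    - [-0.15,0,0,0,0,0,1]
    - [0,0,0,0,0,0,1]
    - [0,0,0,0,0,0,1]
    - [0,0,0,0,0,0,1]
    - [0,0,-0.6,0,0,0,1]
    - [0,0,-1,0,0,0,1]
    - [0,0,-1,0,0,0,1]
    - [0,0,-1,0,0,0,1]

```text
t: 6.0
tool_pos: [0.4414, 0.0995, 0.1749]
tool_rot: [-0.056, 3.141, -0.0]
contact_force: [-0.1, 0.2, -0.2]
opening: 0.0853
grip_force: 0.0
```

Emit:
jog_arm:
  plan:
    - [0,-0.5,-1,0,0,0,1]
    - [0,-1,-1,0,0,0,1]
    - [0,-1,0,0,0,0,1]
    - [0,-1,0,0,0,0,1]
    - [0,-1,0,0,0,0,1]
    - [0,-1,0,0,0,0,1]
    - [0,-1,0,0,0,0,1]
    - [0,-1,0,0,0,0,1]

```text
t: 6.8
tool_pos: [0.4467, -0.0513, 0.2143]
tool_rot: [-0.056, 3.14, -0.001]
contact_force: [1.4, 0.8, 0.2]
opening: 0.0857
grip_force: 0.0
```

Emit:
jog_arm:
  plan:
    - [0,-1,0,0,0,0,1]
    - [0,-1,0,0,0,0,1]
    - [0,-1,0,0,0,0,1]
    - [0,-1,0,0,0,0,1]
    - [0,-1,0,0,0,0,1]
    - [0,-1,0,0,0,0,1]
    - [0,-1,0,0,0,0,1]
    - [0,-1,0,0,0,0,1]

```text
t: 7.6
tool_pos: [0.4523, -0.2112, 0.2143]
tool_rot: [-0.056, 3.141, -0.001]
contact_force: [-0.5, -0.0, -0.1]
opening: 0.0854
grip_force: 0.0
```

Emit:
jog_arm:
  plan:
    - [0,-1,0,0,0,0,1]
    - [0,-1,0,0,0,0,1]
    - [0,-1,0,0,0,0,1]
    - [0,-1,0,0,0,0,1]
    - [0,-1,0,0,0,0,1]
    - [0,-1,0,0,0,0,1]
    - [0,-1,0,0,0,0,1]
    - [0,-1,0,0,0,0,1]

```text
t: 8.4
tool_pos: [0.458, -0.3718, 0.2132]
tool_rot: [0.056, -3.141, -0.0]
contact_force: [1.1, 0.4, -0.1]
opening: 0.0857
grip_force: 0.0
```

Emit:
jog_arm:
  plan:
    - [0,0,0,0,0,0.187,1]
    - [0,0,0,0,0,0.187,1]
    - [0,0,0,0,0,0.187,1]
    - [0,0,0,0,0,0.187,1]
    - [0,0,0,0,0,0.187,1]
    - [0,0,0,0,0,0.187,1]
    - [0,0,0,0,0,0.187,1]
    - [0,0,0,0,0,0.187,1]

```text
t: 9.2
tool_pos: [0.4581, -0.371, 0.2132]
tool_rot: [-1.702, -2.64, -0.0]
contact_force: [-0.0, 0.7, -0.4]
opening: 0.0857
grip_force: 0.0
```

Emit:
jog_arm:
  plan:
    - [0,0,0,0,0,0.187,1]
    - [0,0,0,0,0,0.187,1]
    - [0,0,0,0,0,0.187,1]
    - [0,0,0,0,0,0.187,1]
    - [0,0,0,0,0,0.187,1]
    - [0,0,0,0,0,0.187,1]
    - [0,0,0,0,0,0.187,1]

```text
t: 9.9
tool_pos: [0.4581, -0.371, 0.2132]
tool_rot: [-2.781, -1.462, 0.0]
contact_force: [0.7, 0.4, -0.1]
opening: 0.0852
grip_force: 0.0
```

Run:
```python
from h import *
th=np.radians(55.7);ex=np.array([np.cos(th),np.sin(th),0])
g=np.array([.4485,-.409,.030])
for tl in (20,-20):
    Rt=down(-34.3,tl);z=Rt[:,2];print(tl,'z·ex',z@ex)
    jog(g+.019*z,Rt)
print(ctrl.get_obs()['q'].round(3))
snap('scene','scene1');snap('top','top1')
a=cv2.imread('pics/scene1.png')[120:320,190:440];b=cv2.imread('pics/top1.png')[130:290,200:450]
c=np.hstack([cv2.resize(a,(400,320)),cv2.copyMakeBorder(cv2.resize(b,(400,256)),0,64,0,0,0)]);cv2.imwrite('pics/c1.png',c)
```

```text
20 z·ex 0.34202014332566866
t 9.9 pos [ 0.4581 -0.371   0.2132] shift [-1.51  0.69 10.05] turn [ 0.001  0.444 -0.005]
-20 z·ex -0.34202014332566866
t 9.9 pos [ 0.4581 -0.371   0.2132] shift [-2.16  0.69 10.05] turn [-0.001 -0.444 -0.005]
[-0.807 -0.019  1.716 -0.     1.445 -0.204]
```

View pics/c1.png

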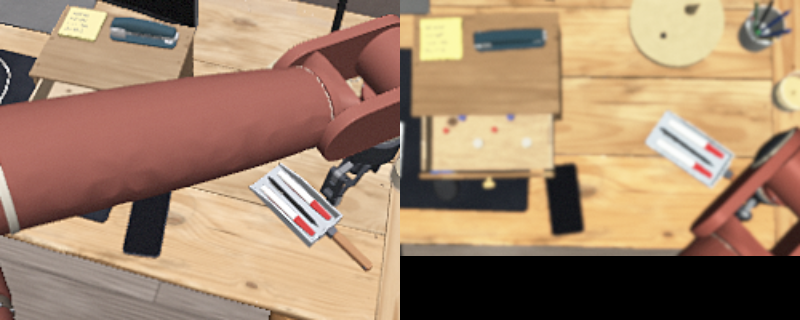

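Emit:
jog_arm:
  plan:
    - [0,0,0,0,0.148,0,1]
    - [0,0,0,0,0.148,0,1]
    - [0,0,0,0,0.148,0,1]
    - [0,0,0,0,0,0,1]

```text
t: 10.4
tool_pos: [0.4564, -0.3722, 0.2119]
tool_rot: [-2.601, -1.375, -0.458]
contact_force: [0.2, -0.1, -0.2]
opening: 0.0852
grip_force: 0.0
```

Run:
```python
from h import *
g=np.array([.4485,-.409,.030]);Rt=down(-34.3,20);jog(g+.019*Rt[:,2],Rt)
f=np.load('pics/top1.npz');im,D=f['im'],f['D'];P=cloud('top',D);h=cv2.cvtColor(im,cv2.COLOR_RGB2HSV)
u0,u1,v0,v1=245,268,241,252
m=((h[v0:v1,u0:u1,2]>170)&(h[v0:v1,u0:u1,0]<35)&(h[v0:v1,u0:u1,1]>50)).astype(np.uint8)
nl,l,st,c=cv2.connectedComponentsWithStats(m)
for k in range(1,nl):
  if st[k,4]>5: print(c[k]+[u0,v0],st[k],np.nanmedian(P[v0:v1,u0:u1][l==k],0).round(4),plane('top',c[k]+[u0,v0],.121))
# pan edges again + front panel top
sub=P[205:250,205:300];q=sub[(abs(sub[...,2]-.153)<.006)&(sub[...,0]<.5)&(sub[...,0]>.4)];print('panel',len(q),np.median(q,0),q.min(0),q.max(0))
```

```text
t 10.4 pos [ 0.4564 -0.3722  0.2119] shift [-4.75  0.72  8.9 ] turn [-0.002 -0.     0.   ]
[255.10344828 243.89655172] [ 7  0  7  6 29] [0.4474 0.098  0.1248] [[0.4477324  0.09895221 0.121     ]]
panel 247 [0.46338878 0.09952399 0.15182092] [ 0.45714362 -0.02525853  0.14707472] [0.47017198 0.22329296 0.15777052]
```

Emit:
jog_arm:
  plan:
    - [-0.95,0.14,1,0,0,0,1]
    - [-0.95,0.14,1,0,0,0,1]
    - [-0.95,0.15,1,0,0,0,1]
    - [-0.95,0.15,1,0,0,0,1]
    - [-0.95,0.14,1,0,0,0,1]
    - [0,0,1,0,0,0,1]
    - [0,0,0.9,0,0,0,1]
    - [0,0,0.9,0,0,0,1]

```text
t: 11.2
tool_pos: [0.4504, -0.4075, 0.0335]
tool_rot: [-2.601, -1.381, -0.457]
contact_force: [0.1, 0.2, 0.2]
opening: 0.0857
grip_force: 0.0
```

Run:
```python
from h import *
g=np.array([.4485,-.409,.030]);Rt=down(-34.3,20);jog(g+.019*Rt[:,2],Rt)
im,D=snap('scene','scene2');cv2.imwrite('pics/c2.png',cv2.resize(im[200:320,320:460,::-1],(700,600),interpolation=2))
```

```text
t 11.2 pos [ 0.4504 -0.4075  0.0335] shift [-0.16 -0.04  1.07] turn [-0.001  0.002  0.005]
```

View pics/c2.png

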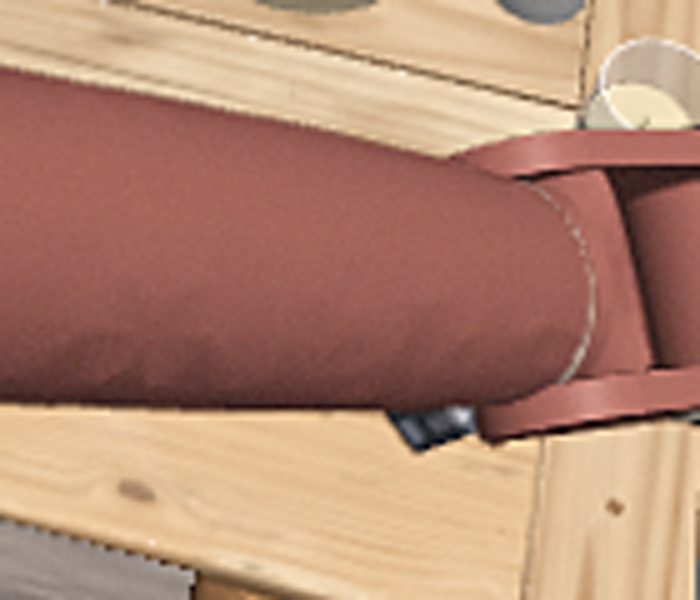

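Emit:
jog_arm:
  plan:
    - [-0.1,0,0.5,0,0,0,1]
    - [-0.05,0,0.5,0,0,0,1]
    - [0,0,0,0,0,0,-1]
    - [0,0,0,0,0,0,-1]
    - [0,0,0,0,0,0,-1]
    - [0,0,0,0,0,0,-1]
    - [0,0,0,0,0,0,-1]
    - [0,0,0,0,0,0,-1]
  grip_force: 115

```text
t: 12.05
tool_pos: [0.4522, -0.4052, 0.0153]
tool_rot: [-2.602, -1.378, -0.458]
contact_force: [-1.0, -0.3, 2.7]
opening: 0.014
grip_force: 112.1
```

Emit:
jog_arm:
  plan:
    - [0.1,0,-0.28,0,0,0,-1]
    - [0.17,0,-0.47,0,0,0,-1]
    - [0.27,0,-0.75,0,0,0,-1]
    - [0.34,0,-0.94,0,0,0,-1]
    - [0.34,0,-0.94,0,0,0,-1]
    - [0.34,0,-0.94,0,0,0,-1]
    - [0.34,0,-0.94,0,0,0,-1]
    - [0.34,0,-0.94,0,0,0,-1]

```text
t: 12.85
tool_pos: [0.4518, -0.4049, 0.1483]
tool_rot: [-2.602, -1.379, -0.458]
contact_force: [0.1, -0.4, -3.4]
opening: 0.0142
grip_force: 112.4
```

Emit:
jog_arm:
  plan:
    - [0.34,0,-0.94,0,0,0,-1]
    - [0.34,0,-0.94,0,0,0,-1]
    - [0.17,0,-0.47,0,0,0,-1]
    - [0,0,0,0,0,0,-1]
    - [0,0,0,0,0,0,-1]

```text
t: 13.35
tool_pos: [0.4516, -0.4047, 0.1959]
tool_rot: [-2.601, -1.378, -0.457]
contact_force: [0.8, -0.3, -3.1]
opening: 0.0142
grip_force: 112.3
```

```bash
cat >> h.py <<'E'
# tray pose relative to the tool: grasp offset assumed from found tray pose at grasp
TH=np.radians(55.7)
E
python3 - <<'E'
from h import *
o=ctrl.get_obs();print(o['contact_force'],o['wrist_torque'],o['opening'])
n='top';im,D=snap(n,'top3');P=cloud(n,D)
c=cv2.resize(im[130:290,200:450,::-1],(800,512),interpolation=2);cv2.imwrite('pics/c3.png',c)
jog(o['tool_pos'],down(-34.3,20))
E
```

```text
[ 0.83574876 -0.25951975 -3.113953  ] [-0.50352008  0.40277564  0.00338938] 0.014205185959426235
t 13.4 pos [ 0.4514 -0.4044  0.195 ] shift [ 0.01  0.02 -0.04] turn [-0.003 -0.     0.002]
```

View pics/c3.png

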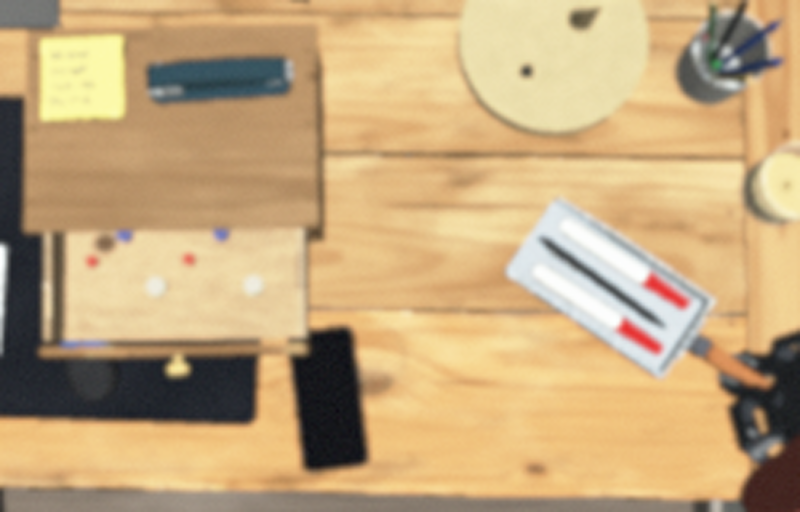

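The tray is held with all three pens in it. The pan is at crop (610,290), its mouth is at about (530,235), and the drawer is open. Next I'll measure the pan's tilt and position relative to the tool.

```bash
cat > tray.py <<'E'
from h import *
def traypose(D,u0,u1,v0,v1,zmin,n='top'):
    P=cloud(n,D)[v0:v1,u0:u1];m=(P[...,2]>zmin)
    nl,l,st,_=cv2.connectedComponentsWithStats(m.astype(np.uint8));k=1+np.argmax(st[1:,4]);return P[l==k]
E
python3 - <<'E'
from tray import *
D=np.load('pics/top3.npz')['D'];q=traypose(D,350,426,185,252,.1)
o=ctrl.get_obs()
th=np.radians(55.7);ex=np.array([np.cos(th),np.sin(th),0]);ey=np.array([-ex[1],ex[0],0])
s=(q-o['tool_pos'])@ex;w=(q-o['tool_pos'])@ey;
pan=(s>.055)
print('n',pan.sum(),'s max',np.percentile(s,[98,99.5,100]),'w range',np.percentile(w[pan],[0,1,99,100]))
for a in np.arange(.05,.25,.02):
    k=(s>a)&(s<a+.02)
    if k.sum()>5: print(a.round(2),k.sum(),np.percentile(q[k,2],[3,20,50,90]).round(4),np.percentile(w[k],[2,98]).round(4))
E
```

```text
n 1655 s max [0.20833573 0.21106978 0.21199059] w range [-0.04499521 -0.04394644  0.03982743  0.04064619]
0.05 239 [0.1784 0.1807 0.1834 0.2052] [-0.0417  0.0394]
0.07 213 [0.1791 0.1811 0.1896 0.2008] [-0.0426  0.0395]
0.09 215 [0.1786 0.1816 0.1902 0.2011] [-0.0429  0.0395]
0.11 210 [0.1782 0.1811 0.1903 0.2012] [-0.0429  0.0393]
0.13 217 [0.1782 0.1815 0.19   0.2017] [-0.0436  0.0394]
0.15 212 [0.1776 0.1811 0.1893 0.1999] [-0.0433  0.0396]
0.17 208 [0.1776 0.1807 0.1882 0.1979] [-0.0431  0.0394]
0.19 208 [0.1773 0.1795 0.1818 0.193 ] [-0.0427  0.0397]
0.21 20 [0.1762 0.1793 0.1815 0.1842] [-0.0423  0.0366]
```

Emit:
jog_arm:
  plan:
    - [0,0,0,0.055,0,-0.152,-1]
    - [0,0,0,0.055,0,-0.152,-1]
    - [0,0,0,0.055,0,-0.152,-1]
    - [0,0,0,0.055,0,-0.152,-1]
    - [0,0,0,0.056,0,-0.152,-1]
    - [0,0,0,0,0,0,-1]

```text
t: 14.0
tool_pos: [0.4523, -0.4043, 0.1945]
tool_rot: [-1.988, -2.067, -0.351]
contact_force: [-0.2, 0.2, -2.6]
opening: 0.014
grip_force: 112.5
```

```bash
cat >> tray.py <<'E'
C=down(-34.3,20).T@(.2115*np.array([np.cos(TH),np.sin(TH),0])-.0018*np.array([-np.sin(TH),np.cos(TH),0])+[0,0,-.015])
def tcp(M,head,tip):
    Rt=down(head-90,20-tip);return np.array(M)-Rt@C,Rt
def arc(step):
    """constant per-row shift (units) that keeps the mouth fixed while turning -step deg about tool y"""
    d=R.from_euler('y',-step,degrees=True);print('arc',step,((C-d.apply(C))/.02).round(3),'turn',round(-step/45,3))
E
python3 - <<'E'
from tray import *
p,Rt=tcp([.521,.040,.205],92,0);print(p);jog(p,Rt);arc(2);arc(4);print(ctrl.get_obs()['q'].round(2), C)
E
```

```text
[ 0.52658234 -0.17143398  0.22      ]
t 14.0 pos [ 0.4523 -0.4043  0.1945] shift [11.23  4.17  2.74] turn [-0.003 -0.002  0.005]
arc 2 [ 0.157  0.    -0.335] turn -0.044
arc 4 [ 0.325  0.    -0.665] turn -0.089
[-0.94  0.21  1.53  0.19  1.69 -0.98] [0.19361469 0.0018     0.08643265]
```

Emit:
jog_arm:
  plan:
    - [0.4,0.15,0.1,0,0,0,-1]
    - [0.7,0.26,0.17,0,0,0,-1]
    - [0.93,0.35,0.23,0,0,0,-1]
    - [0.93,0.35,0.23,0,0,0,-1]
    - [0.93,0.35,0.23,0,0,0,-1]
    - [0.93,0.35,0.23,0,0,0,-1]
    - [0.93,0.35,0.23,0,0,0,-1]
    - [0.93,0.35,0.23,0,0,0,-1]

```text
t: 14.8
tool_pos: [0.4972, -0.2644, 0.2111]
tool_rot: [-1.99, -2.068, -0.35]
contact_force: [0.8, -0.4, -3.2]
opening: 0.0139
grip_force: 112.6
```

Emit:
jog_arm:
  plan:
    - [0.93,0.35,0.23,0,0,0,-1]
    - [0.93,0.35,0.23,0,0,0,-1]
    - [0.93,0.35,0.23,0,0,0,-1]
    - [0.93,0.34,0.23,0,0,0,-1]
    - [0.5,0.17,0.12,0,0,0,-1]
    - [0.33,0.1,0.05,0,0,0,-1]
    - [0,0,0,0,0,0,-1]
    - [0,0,0,0,0,0,-1]

```text
t: 15.6
tool_pos: [0.5262, -0.1725, 0.2214]
tool_rot: [-1.991, -2.068, -0.35]
contact_force: [-0.3, 0.8, -3.2]
opening: 0.0141
grip_force: 112.6
```

Run:
```python
from tray import *
jog(*tcp([.521,.040,.205],92,0));p,Rt=tcp([.521,.040,.205],92,16);print(p,Rt.T@[0,0,-1])
print(ctrl.get_obs()['q'].round(2))
for n in ('top','scene'):
  im,D=snap(n,n+'4')
a=cv2.imread('pics/scene4.png')[110:270,190:390];b=cv2.imread('pics/top4.png')[140:280,200:375]
cv2.imwrite('pics/c4.png',np.hstack([cv2.resize(a,(400,320)),cv2.resize(b,(400,320))]))
D=np.load('pics/top4.npz')['D']
q=traypose(D,225,345,180,260,.19);e=np.array([np.cos(np.radians(92)),np.sin(np.radians(92)),0])
q=q[(q[:,1]>-.11)&(q[:,2]<.26)];print(len(q),q.max(0),np.percentile(q[:,0],[1,99]),q.min(0))
```

```text
t 15.6 pos [ 0.5262 -0.1725  0.2214] shift [0.03 0.02 0.08] turn [-0.002  0.001  0.004]
[ 0.52615211 -0.15911378  0.27771623] [-0.06975647  0.          0.99756405]
[-0.59 -0.    1.71  0.28  1.64 -0.64]
1591 [0.56736414 0.03863502 0.23689313] [0.47947208 0.56383772] [ 0.47639428 -0.10995952  0.20010779]
```

View pics/c4.png

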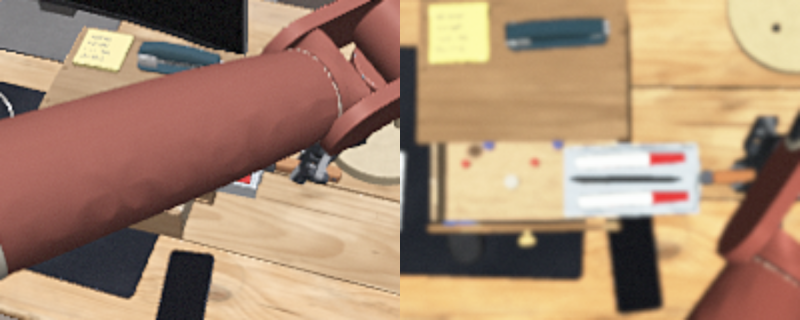

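Emit:
jog_arm:
  plan:
    - [0.24,0,-0.5,0,-0.067,0,-1]
    - [0.24,0,-0.5,0,-0.067,0,-1]
    - [0.24,0,-0.5,0,-0.067,0,-1]
    - [0.24,0,-0.5,0,-0.067,0,-1]
    - [0.24,0,-0.5,0,-0.067,0,-1]
    - [0.24,0,-0.5,0,-0.067,0,-1]
    - [0.24,0,-0.5,0,-0.067,0,-1]
    - [0,0,0,0,0,0,-1]

```text
t: 16.5
tool_pos: [0.5261, -0.1518, 0.2981]
tool_rot: [2.165, 2.253, -0.019]
contact_force: [0.3, 0.8, -1.9]
opening: 0.0143
grip_force: 112.6
```

Run:
```python
from tray import *
jog(*tcp([.521,.040,.150],92,21));print(ctrl.get_obs()['q'].round(2))
```

```text
t 16.5 pos [ 0.5261 -0.1518  0.2981] shift [ 0.05 -0.02  2.91] turn [0.004 0.004 0.006]
[-0.41 -0.17  1.72 -0.02  1.58 -0.45]
```

Emit:
jog_arm:
  plan:
    - [0,0,0.97,0,0,0,-1]
    - [0,0,0.97,0,0,0,-1]
    - [0,0,0.97,0,0,0,-1]
    - [0.24,0,-0.5,0,-0.067,0,-1]
    - [0.24,0,-0.5,0,-0.067,0,-1]
    - [0.24,0,-0.5,0,-0.067,0,-1]
    - [0.24,0,-0.5,0,-0.067,0,-1]
    - [0.24,0,-0.3,0,-0.067,0,-1]

```text
t: 17.3
tool_pos: [0.5243, -0.1251, 0.2805]
tool_rot: [2.029, 2.105, -0.29]
contact_force: [-0.3, 0.2, -2.4]
opening: 0.0141
grip_force: 112.6
```

Emit:
jog_arm:
  plan:
    - [0.24,0,-0.3,0,-0.067,0,-1]
    - [0.24,0,-0.3,0,-0.067,0,-1]
    - [0.24,0,-0.3,0,-0.067,0,-1]
    - [0,0,0,0,0,0,-1]
    - [0,0,0,0,0,0,-1]
    - [0,0,0,0,0,0,-1]

```text
t: 17.9
tool_pos: [0.5236, -0.1059, 0.2923]
tool_rot: [1.938, 2.012, -0.434]
contact_force: [0.4, -0.3, -1.9]
opening: 0.0144
grip_force: 112.8
```

Run:
```python
from tray import *
jog(*tcp([.521,.040,.125],92,45));print(ctrl.get_obs()['q'].round(2))
for n in ('top','scene'):
  im,D=snap(n,n+'5')
a=cv2.imread('pics/scene5.png')[110:270,190:390];b=cv2.imread('pics/top5.png')[140:280,200:375]
cv2.imwrite('pics/c5.png',np.hstack([cv2.resize(a,(400,320)),cv2.resize(b,(400,320))]))
```

```text
t 17.9 pos [ 0.5236 -0.1059  0.2923] shift [0.47 0.04 0.17] turn [0.    0.004 0.003]
[-0.12 -0.22  1.81 -0.44  1.49 -0.13]
```

View pics/c5.png

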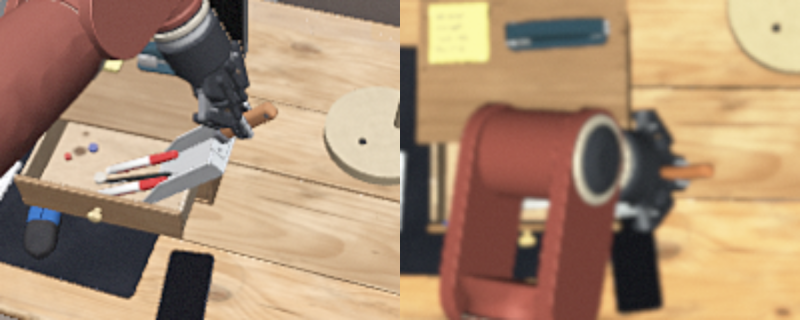

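The pens have slid out: their tips are on the drawer floor and their red caps still rest on the mouth at crop (165,160) and (150,185). I'll tip further and track the caps by colour.

Emit:
jog_arm:
  plan:
    - [0.24,0,-0.5,0,-0.067,0,-1]
    - [0.24,0,-0.5,0,-0.067,0,-1]
    - [0.24,0,-0.5,0,-0.067,0,-1]
    - [0,0,0,0,0,0,-1]
    - [0,0,0,0,0,0,-1]

```text
t: 18.5
tool_pos: [0.5228, -0.0785, 0.3121]
tool_rot: [1.84, 1.913, -0.567]
contact_force: [0.2, -0.3, -3.7]
opening: 0.0145
grip_force: 112.7
```

```bash
cat > reds.py <<'E'
from tray import *
import sys
def reds(im,D):
    h=cv2.cvtColor(im,cv2.COLOR_RGB2HSV)[110:270,190:390];P=cloud('scene',D)[110:270,190:390]
    m=(((h[...,0]<6)|(h[...,0]>174))&(h[...,1]>170)&(h[...,2]>150)).astype(np.uint8)
    nl,l,st,c=cv2.connectedComponentsWithStats(m)
    for k in range(1,nl):
        if st[k,4]>=6: q=P[l==k];print('red px',st[k,4],c[k].round(1),'lo',np.nanpercentile(q,5,axis=0).round(3),'hi',np.nanpercentile(q,95,axis=0).round(3))
if __name__=='__main__':
    f=np.load('pics/scene5.npz');reds(f['im'],f['D']);print('now')
    reds(*snap('scene','s'+sys.argv[1]))
E
python3 reds.py 6; python3 -c "
from tray import *
jog(*tcp([.521,.030,.125],92,54));print(ctrl.get_obs()['q'].round(2))"
```

```text
red px 10 [85.7 77.7] lo [0.539 0.009 0.162] hi [0.549 0.024 0.172]
red px 9 [77.1 79.6] lo [0.537 0.032 0.149] hi [0.542 0.046 0.16 ]
red px 17 [74.8 91.6] lo [0.49  0.014 0.15 ] hi [0.498 0.045 0.173]
now
red px 19 [78.7 77.8] lo [0.537 0.017 0.153] hi [0.546 0.053 0.173]
red px 10 [74.  89.7] lo [0.49  0.026 0.161] hi [0.501 0.038 0.172]
red px 7 [68.3 91. ] lo [0.489 0.047 0.153] hi [0.498 0.052 0.162]
t 18.55 pos [ 0.5227 -0.0788  0.3122] shift [0.06 0.01 0.4 ] turn [0.002 0.006 0.003]
[ 0.01 -0.21  1.81 -0.6   1.53 -0.01]
```

Emit:
jog_arm:
  plan:
    - [-0.47,0,-0.17,0,0,0,-1]
    - [-0.94,0,-0.34,0,0,0,-1]
    - [-0.94,0,-0.34,0,0,0,-1]
    - [-0.94,0,-0.34,0,0,0,-1]
    - [0,0,0,0,0,0,-1]
    - [0,0,0,0,0,0,-1]
    - [0,0,0,0,0,0,-1]

```text
t: 19.25
tool_pos: [0.5239, -0.1191, 0.3679]
tool_rot: [1.841, 1.913, -0.569]
contact_force: [0.1, 0.3, -2.5]
opening: 0.0145
grip_force: 112.8
```

```bash
python3 reds.py 7
python3 - <<'E'
from tray import *
a=cv2.imread('pics/s7.png')[100:270,180:390];cv2.imwrite('pics/c7.png',cv2.resize(a,(740,600),interpolation=2))
E
```

```text
red px 10 [85.7 77.7] lo [0.539 0.009 0.162] hi [0.549 0.024 0.172]
red px 9 [77.1 79.6] lo [0.537 0.032 0.149] hi [0.542 0.046 0.16 ]
red px 17 [74.8 91.6] lo [0.49  0.014 0.15 ] hi [0.498 0.045 0.173]
now
```

View pics/c7.png

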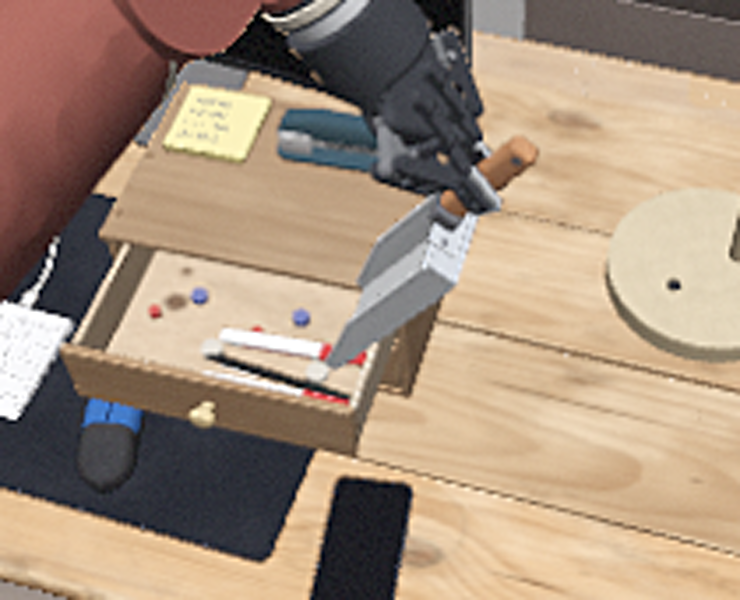

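All three pens lie on the drawer floor at about crop (290,365), and the tray is empty. Next I'll carry the tray back.

Run:
```python
from tray import *
jog([.4514,-.4044,.36]);print(((down(2,20).T@down(2,-34)))@[0,0,1])
```

```text
t 19.3 pos [ 0.5239 -0.119   0.3676] shift [-11.45  -4.17   8.27] 
[-8.09016994e-01 -4.68280690e-19  5.87785252e-01]
```

Emit:
jog_arm:
  plan:
    - [-0.5,-0.1,0.2,0,0,0,-1]
    - [-0.85,-0.31,0.62,0,0,0,-1]
    - [-0.85,-0.31,0.62,0,0,0,-1]
    - [-0.85,-0.31,0.62,0,0,0,-1]
    - [-0.85,-0.31,0.62,0,0,0,-1]
    - [-0.85,-0.31,0.62,0,0,0,-1]
    - [-0.85,-0.31,0.62,0,0,0,-1]
    - [-0.85,-0.31,0.62,0,0,0,-1]

```text
t: 20.1
tool_pos: [0.4843, -0.2796, 0.3663]
tool_rot: [1.84, 1.912, -0.569]
contact_force: [0.4, -0.2, -2.2]
opening: 0.0141
grip_force: 112.8
```

Emit:
jog_arm:
  plan:
    - [-0.85,-0.31,0.62,0,0,0,-1]
    - [-0.85,-0.31,0.62,0,0,0,-1]
    - [-0.85,-0.31,0.62,0,0,0,-1]
    - [-0.85,-0.31,0.62,0,0,0,-1]
    - [-0.85,-0.31,0.62,0,0,0,-1]
    - [-0.8,-0.31,0.62,0,0,0,-1]
    - [-0.8,-0.31,0.62,0,0,0,-1]
    - [0,0,0,0,0,0,-1]

```text
t: 20.9
tool_pos: [0.4456, -0.4276, 0.36]
tool_rot: [1.843, 1.911, -0.571]
contact_force: [0.3, 0.2, -2.2]
opening: 0.0146
grip_force: 112.7
```

Emit:
jog_arm:
  plan:
    - [0,0,0,0,0.17,0,-1]
    - [0,0,0,0,0.17,0,-1]
    - [0,0,0,0,0.17,0,-1]
    - [0,0,0,0,0.17,0,-1]
    - [0,0,0,0,0.17,0,-1]
    - [0,0,0,0,0.17,0,-1]
    - [0,0,0,0,0.17,0,-1]
    - [0,0,0,0,0,0,-1]

```text
t: 21.7
tool_pos: [0.4465, -0.428, 0.3576]
tool_rot: [-1.998, -2.069, -0.338]
contact_force: [-0.4, 0.0, -3.0]
opening: 0.0143
grip_force: 112.7
```

Emit:
jog_arm:
  plan:
    - [0,0,0,-0.055,0,0.152,-1]
    - [0,0,0,-0.055,0,0.152,-1]
    - [0,0,0,-0.055,0,0.152,-1]
    - [0,0,0,-0.055,0,0.152,-1]
    - [0,0,0,-0.055,0,0.152,-1]
    - [0,0,0,0,0,0,-1]

```text
t: 22.3
tool_pos: [0.4467, -0.4247, 0.3618]
tool_rot: [-2.613, -1.388, -0.448]
contact_force: [0.5, 0.8, -2.0]
opening: 0.0139
grip_force: 112.8
```

Run:
```python
from tray import *
jog([.4514,-.4044,.196],down(-34.3,20));print(ctrl.get_obs()['q'].round(2))
```

```text
t 22.3 pos [ 0.4467 -0.4247  0.3618] shift [-1.81 -0.45  8.14] turn [0.009 0.018 0.007]
[-1.02  0.04  1.44  0.32  1.79 -0.38]
```

Emit:
jog_arm:
  plan:
    - [-0.23,-0.05,1,0,0.018,0,-1]
    - [-0.23,-0.06,1,0,0,0,-1]
    - [-0.23,-0.06,1,0.005,0,0,-1]
    - [-0.23,-0.06,1,0,0,0,-1]
    - [-0.23,-0.06,1,0,0,0.005,-1]
    - [-0.23,-0.06,1,0,0,0,-1]
    - [-0.22,-0.05,1,0,0,0,-1]
    - [-0.22,-0.05,1,0,0,0,-1]

```text
t: 23.1
tool_pos: [0.452, -0.4032, 0.1969]
tool_rot: [-2.6, -1.379, -0.462]
contact_force: [-0.5, 0.5, -2.0]
opening: 0.0143
grip_force: 112.8
```

Emit:
jog_arm:
  plan:
    - [-0.34,0,0.94,0,0,0,-1]
    - [-0.34,0,0.94,0,0,0,-1]
    - [-0.34,0,0.94,0,0,0,-1]
    - [-0.34,0,0.94,0,0,0,-1]
    - [-0.34,0,0.94,0,0,0,-1]
    - [-0.34,0,0.94,0,0,0,-1]
    - [0,0,0,0,0,0,-1]
    - [0,0,0,0,0,0,-1]

```text
t: 23.9
tool_pos: [0.4526, -0.4029, 0.0781]
tool_rot: [-2.6, -1.377, -0.464]
contact_force: [-0.5, -0.6, -1.5]
opening: 0.0141
grip_force: 112.6
```

Run:
```python
from tray import *
o=ctrl.get_obs();jog([.4522,-.4052,.0153],down(-34.3,20))
im,D=snap('top','top8');P=cloud('top',D)[180:255,340:430].reshape(-1,3)
th=np.radians(55.7);ex=np.array([np.cos(th),np.sin(th),0]);ey=np.array([-ex[1],ex[0],0])
s=(P-o['tool_pos'])@ex;w=(P-o['tool_pos'])@ey
for a in np.arange(.06,.21,.03):
    k=(s>a)&(s<a+.03)&(abs(w+.002)<.03);print(a.round(2),k.sum(),np.nanpercentile(P[k,2],[5,50,95]).round(4))
for a in (-.035,-.015,.01,.025):
    k=(s>.07)&(s<.2)&(w>a)&(w<a+.01);print('w',a,np.nanmedian(P[k,2]).round(4))
```

```text
t 23.9 pos [ 0.4526 -0.4029  0.0781] shift [-1.18  0.04  2.91] turn [ 0.001 -0.004  0.003]
0.06 175 [0.0609 0.0641 0.0677]
0.09 177 [0.0608 0.0644 0.0677]
0.12 183 [0.0601 0.064  0.0679]
0.15 175 [0.0607 0.0639 0.0679]
0.18 172 [0.0609 0.0647 0.0686]
w -0.035 0.0647
w -0.015 0.064
w 0.01 0.0645
w 0.025 0.0637
```

Emit:
jog_arm:
  plan:
    - [-0.34,0,0.94,0,0,0,-1]
    - [-0.34,0,0.94,0,0,0,-1]
    - [-0.2,0,0.56,0,0,0,-1]
    - [-0.1,0,0.28,0,0,0,-1]
    - [-0.07,0,0.19,0,0,0,-1]
    - [0,0,0,0,0,0,-1]
    - [0,0,0,0,0,0,-1]

```text
t: 24.65
tool_pos: [0.4532, -0.4038, 0.0173]
tool_rot: [-2.603, -1.376, -0.465]
contact_force: [-1.1, -1.1, -2.3]
opening: 0.0141
grip_force: 112.7
```

Emit:
jog_arm:
  plan:
    - [-0.03,0,0.06,0,0,0,-1]
    - [-0.03,0,0.06,0,0,0,-1]
    - [0,0,0,0,0,0,-1]

```text
t: 24.95
tool_pos: [0.4531, -0.4041, 0.015]
tool_rot: [-2.602, -1.376, -0.466]
contact_force: [-1.8, -0.0, 3.0]
opening: 0.0143
grip_force: 113.8
```

Emit:
jog_arm:
  plan:
    - [0,0,0,0,0,0,1]
    - [0,0,0,0,0,0,1]
    - [0,0,0,0,0,0,1]
    - [0,0,0,0,0,0,1]
    - [0,0,0,0,0,0,1]
    - [0,0,-0.3,0,0,0,1]
    - [0,0,-0.7,0,0,0,1]
    - [0,0,-1,0,0,0,1]

```text
t: 25.75
tool_pos: [0.4443, -0.4144, 0.0516]
tool_rot: [-2.6, -1.374, -0.464]
contact_force: [0.5, 0.2, -0.0]
opening: 0.0852
grip_force: 0.0
```

Emit:
jog_arm:
  plan:
    - [0,0,-1,0,0,0,1]
    - [0,0,-1,0,0,0,1]
    - [0,0,-1,0,0,0,1]
    - [0,0,-1,0,0,0,1]
    - [0,0,-1,0,0,0,1]
    - [0,0,-1,0,0,0,1]
    - [0,0,-1,0,0,0,1]
    - [0,0,-1,0,0,0,1]

```text
t: 26.55
tool_pos: [0.4131, -0.4609, 0.2037]
tool_rot: [-2.603, -1.376, -0.465]
contact_force: [0.2, -0.2, 1.4]
opening: 0.0858
grip_force: 0.0
```

Emit:
jog_arm:
  plan:
    - [0,0,0,0,-0.148,0,-1]
    - [0,0,0,0,-0.148,0,-1]
    - [0,0,0,0,-0.148,0,-1]
    - [0,0,0,0,0,0,-1]

```text
t: 26.95
tool_pos: [0.4149, -0.4589, 0.2036]
tool_rot: [2.773, 1.471, 0.007]
contact_force: [-0.5, -1.0, 1.1]
opening: 0.0285
grip_force: 0.0
```

Run:
```python
from tray import *
o=ctrl.get_obs();print(o['opening'],o['q'].round(2))
jog([.40,.096,.20],down(-34.3));jog([.40,.096,.20],down(2))
im,D=snap('top','top9');P=cloud('top',D)
sub=P[190:265,345:440];q=sub[(sub[...,2]>.008)&(sub[...,2]<.06)];r=cv2.minAreaRect(q[:,:2].astype(np.float32)*1000);print('tray',r)
# drawer contents via top view: z along drawer, points above floor
sub=P[205:245,205:300].reshape(-1,3);k=(sub[:,0]>.47)&(sub[:,0]<.565)&(sub[:,1]>-.01)&(sub[:,1]<.21);print('drawer z',np.nanpercentile(sub[k,2],[1,50,90,99,100]).round(4))
a=im[140:280,200:430,::-1];cv2.imwrite('pics/c9.png',cv2.resize(a,(800,487),interpolation=2))
```

```text
0.028453125197286395 [-0.96  0.05  1.66  0.    1.43 -0.36]
t 26.95 pos [ 0.4149 -0.4589  0.2036] shift [ 22.55 -16.18   0.17] turn [ 0.005 -0.004  0.004]
t 26.95 pos [ 0.4149 -0.4589  0.2036] shift [ 22.55 -16.18   0.17] turn [ 0.006 -0.002 -0.803]
tray ((555.1080932617188, -346.81451416015625), (262.7991027832031, 218.72604370117188), 76.32425689697266)
drawer z [-0.0006  0.0903  0.1031  0.1075  0.1113]
```

View pics/c9.png

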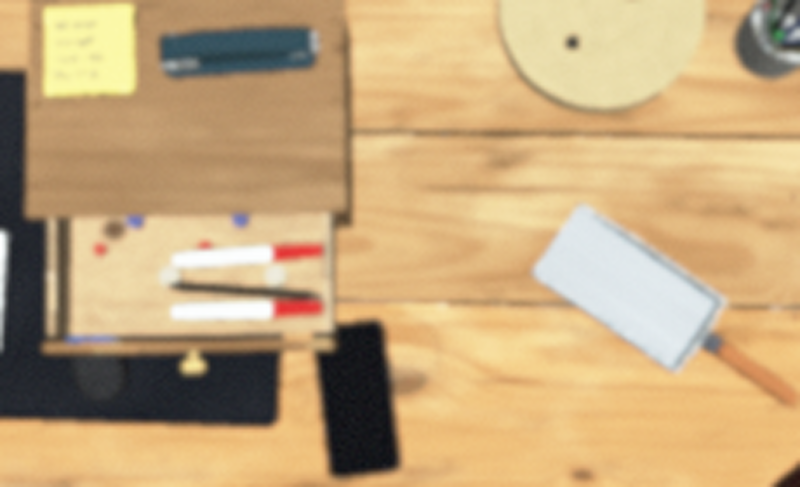

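The top view shows both markers and the ballpen flat in the drawer, around crop (245,285), and the empty tray flat at (630,290). The phone, stapler and notes haven't moved, so I'll push the drawer shut.

Emit:
jog_arm:
  plan:
    - [0.97,-0.72,0,0,0,0,-1]
    - [0.97,-0.72,0,0,0,0,-1]
    - [0.97,-0.72,0,0,0,0,-1]
    - [0.97,-0.72,0,0,0,0,-1]
    - [0.97,-0.72,0,0,0,0,-1]
    - [0.97,-0.72,0,0,0,0,-1]
    - [0.97,-0.72,0,0,0,0,-1]
    - [0.97,-0.72,0,0,0,0,-1]

```text
t: 27.8
tool_pos: [0.4053, -0.2669, 0.2021]
tool_rot: [-2.778, -1.464, -0.009]
contact_force: [-0.2, 0.1, 0.7]
opening: -0.0002
grip_force: 0.0
```

Emit:
jog_arm:
  plan:
    - [0.97,-0.72,0,0,0,0,-1]
    - [0.97,-0.72,0,0,0,0,-1]
    - [0.97,-0.72,0,0,0,0,-1]
    - [0.97,-0.72,0,0,0,0,-1]
    - [0.97,-0.72,0,0,0,0,-1]
    - [0.97,-0.72,0,0,0,0,-1]
    - [0.97,-0.72,0,0,0,0,-1]
    - [0.97,-0.72,0,0,0,0,-1]

```text
t: 28.6
tool_pos: [0.3979, -0.0737, 0.2026]
tool_rot: [-2.777, -1.464, -0.008]
contact_force: [0.8, 0.1, 0.1]
opening: 0.0
grip_force: 0.0
```

Emit:
jog_arm:
  plan:
    - [0.97,-0.72,0,0,0,0,-1]
    - [0.97,-0.72,0,0,0,0,-1]
    - [0.97,-0.72,0,0,0,0,-1]
    - [0.97,-0.72,0,0,0,0,-1]
    - [0.97,-0.72,0,0,0,0,-1]
    - [0.97,-0.72,0,0,0,0,-1]
    - [0.97,-0.72,0,0,0,0,-1]
    - [0,0,0,0,0,0,-1]

```text
t: 29.4
tool_pos: [0.3912, 0.0962, 0.2029]
tool_rot: [-2.774, -1.469, -0.007]
contact_force: [-0.6, 0.4, 0.1]
opening: -0.0001
grip_force: 0.0
```

Emit:
jog_arm:
  plan:
    - [0,0,0,0,0,0.17,-1]
    - [0,0,0,0,0,0.17,-1]
    - [0,0,0,0,0,0.17,-1]
    - [0,0,0,0,0,0.17,-1]
    - [0,0,0,0,0,0.17,-1]
    - [0,0,0,0,0,0.17,-1]
    - [0,0,0,0,0,0.17,-1]
    - [0,0,0,0,0,0,-1]

```text
t: 30.2
tool_pos: [0.3916, 0.0939, 0.2027]
tool_rot: [-3.138, -0.056, -0.005]
contact_force: [-0.6, 0.4, 0.5]
opening: 0.0001
grip_force: 0.0
```

Run:
```python
from tray import *
jog([.395,.0975,.108],down(-88));print(ctrl.get_obs()['q'].round(2))
```

```text
t 30.2 pos [0.3916 0.0939 0.2027] shift [ 0.16 -0.16  4.74] turn [-0.003 -0.004  0.001]
[ 0.05 -0.51  2.14  0.    1.52  1.58]
```

Emit:
jog_arm:
  plan:
    - [0.1,-0.16,0.95,0,0,0,-1]
    - [0,0,0.95,0,0,0,-1]
    - [0,0,0.95,0,0,0,-1]
    - [0,0,0.95,0,0,0,-1]
    - [0,0,0.95,0,0,0,-1]
    - [0.4,0,0,0,0,0,-1]
    - [0.4,0,0,0,0,0,-1]
    - [0.4,0,0,0,0,0,-1]

```text
t: 31.0
tool_pos: [0.4194, 0.0991, 0.1091]
tool_rot: [-3.139, -0.059, -0.009]
contact_force: [0.1, -0.2, 1.1]
opening: -0.0002
grip_force: 0.0
```

Emit:
jog_arm:
  plan:
    - [0.4,0,0,0,0,0,-1]
    - [0.5,0,0,0,0,0,-1]
    - [0.6,0,0,0,0,0,-1]
    - [0.6,0,0,0,0,0,-1]
    - [0.6,0,0,0,0,0,-1]
    - [0.6,0,0,0,0,0,-1]
    - [0.6,0,0,0,0,0,-1]
    - [0.6,0,0,0,0,0,-1]

```text
t: 31.8
tool_pos: [0.5086, 0.1027, 0.1081]
tool_rot: [-3.139, -0.059, -0.006]
contact_force: [-1.6, -0.5, 1.0]
opening: 0.0
grip_force: 0.4
```

Emit:
jog_arm:
  plan:
    - [0.5,0,0,0,0,0,-1]
    - [0.4,0,0,0,0,0,-1]
    - [0.3,0,0,0,0,0,-1]

```text
t: 32.1
tool_pos: [0.5321, 0.1037, 0.108]
tool_rot: [-3.139, -0.059, -0.005]
contact_force: [-0.5, -0.1, 0.4]
opening: 0.0
grip_force: 0.3
```

Emit:
jog_arm:
  plan:
    - [0.25,0,0,0,0,0,-1]
    - [0.2,0,0,0,0,0,-1]
    - [0.15,0,0,0,0,0,-1]
    - [0,0,0,0,0,0,-1]

```text
t: 32.5
tool_pos: [0.5437, 0.1041, 0.1081]
tool_rot: [-3.139, -0.059, -0.006]
contact_force: [-0.5, -0.2, -0.6]
opening: -0.0
grip_force: 0.0
```

Emit:
jog_arm:
  plan:
    - [0.1,0,0,0,0,0,-1]
    - [0.1,0,0,0,0,0,-1]
    - [0,0,0,0,0,0,-1]

```text
t: 32.8
tool_pos: [0.5476, 0.1042, 0.1081]
tool_rot: [-3.139, -0.059, -0.006]
contact_force: [-0.1, -0.4, 0.1]
opening: -0.0004
grip_force: 0.0
```

Emit:
jog_arm:
  plan:
    - [0.1,0,0,0,0,0,-1]
    - [0.1,0,0,0,0,0,-1]
    - [0.1,0,0,0,0,0,-1]

```text
t: 33.1
tool_pos: [0.5494, 0.1043, 0.1078]
tool_rot: [-3.14, -0.059, 0.014]
contact_force: [-21.6, -1.3, 15.2]
opening: 0.0004
grip_force: 10.8
```

Emit:
jog_arm:
  plan:
    - [0.08,0,0,0,0,0,-1]
    - [0.05,0,0,0,0,0,-1]

```text
t: 33.3
tool_pos: [0.5494, 0.1043, 0.1078]
tool_rot: [-3.14, -0.06, 0.025]
contact_force: [-29.7, -2.9, 20.5]
opening: -0.0001
grip_force: 14.9
```

Firm stop, so the drawer is shut. I'll back away and check.

Emit:
jog_arm:
  plan:
    - [-0.3,0,0,0,0,0,-1]
    - [-0.5,0,0,0,0,0,-1]
    - [-1,0,0,0,0,0,-1]
    - [-1,0,0,0,0,0,-1]
    - [-1,0,0,0,0,0,-1]
    - [-1,0,0,0,0,0,-1]
    - [-1,0,-0.5,0,0,0,-1]
    - [-1,0,-1,0,0,0,-1]

```text
t: 34.1
tool_pos: [0.4178, 0.0992, 0.136]
tool_rot: [-3.139, -0.059, -0.001]
contact_force: [0.3, 0.4, -0.2]
opening: 0.0
grip_force: 0.0
```

Emit:
jog_arm:
  plan:
    - [0,1,-1,0,0,0,-1]
    - [0,-1,-1,0,0,0,-1]
    - [0,-1,-1,0,0,0,-1]
    - [0,-1,0,0,0,0,-1]
    - [0,-1,0,0,0,0,-1]
    - [0,-1,0,0,0,0,-1]
    - [0,-1,0,0,0,0,-1]
    - [0,0,0,0,0,0,-1]

```text
t: 34.9
tool_pos: [0.4158, 0.2007, 0.1978]
tool_rot: [-3.138, -0.063, -0.007]
contact_force: [0.0, -0.3, 0.4]
opening: 0.0
grip_force: 0.0
```

Run:
```python
from tray import *
im,D=snap('top','top10');h=cv2.cvtColor(im,cv2.COLOR_RGB2HSV)
u0,u1,v0,v1=245,268,200,225;P=cloud('top',D)[v0:v1,u0:u1]
k=(P[...,2]>.10)&(P[...,2]<.14);q=P[k];print('knob pts',k.sum(),q.min(0),np.median(q,0),q.max(0))
k=abs(P[...,2]-.163)<.005;print('box top edge x',np.percentile(P[k][:,0],2))
f=np.load('pics/top0.npz')['D'];P0=cloud('top',f)[v0:v1,u0:u1];k=(P0[...,2]>.1)&(P0[...,2]<.14);print('initially',P0[k].min(0),np.median(P0[k],0))
a=np.load('pics/top9.npz')['im'].astype(int);d=abs(a-im).max(2)
for nme,(x0,x1,y0,y1) in dict(phone=(288,318,230,280),mouse=(215,238,222,258),top=(208,300,138,200),tray=(350,435,195,260)).items(): print(nme,(d[y0:y1,x0:x1]>60).sum())
print(ctrl.get_obs()['t'],ctrl.get_obs()['contact_force'])
```

```text
knob pts 44 [0.56078989 0.0664946  0.10065964] [0.57005223 0.10061465 0.12253534] [0.58031924 0.13684831 0.13376503]
box top edge x 0.5747132749896653
initially [0.54161922 0.06407431 0.10032193] [0.55885185 0.0990003  0.12479116]
phone 47
mouse 495
top 0
tray 0
34.95 [ 0.42350618 -0.08845041  0.75051826]
```

Run:
```python
from tray import *
L=lambda n:np.load(f'pics/{n}.npz')['im']
for n in ('top0','top10'):
    h=cv2.cvtColor(L(n),cv2.COLOR_RGB2HSV)
    ph=(h[225:285,285:322,2]<60);y,x=np.nonzero(ph);print(n,'phone',ph.sum(),x.mean()+285,y.mean()+225)
    m=((h[215:262,210:245,0]>100)&(h[215:262,210:245,0]<125)&(h[215:262,210:245,1]>170)&(h[215:262,210:245,2]>120));y,x=np.nonzero(m);print('mouse blue',m.sum(),x.mean()+210,y.mean()+215)
im,_=snap('scene','scene10')
a,b=L('scene0'),im
for n,i in (('0',a),('10',b)):
    h=cv2.cvtColor(i,cv2.COLOR_RGB2HSV)
    ph=(h[230:285,262:302,2]<60);y,x=np.nonzero(ph);print('scene',n,'phone',ph.sum(),x.mean()+262,y.mean()+230)
```

```text
top0 phone 758 302.0910290237467 254.23218997361477
mouse blue 172 224.7674418604651 233.0406976744186
top10 phone 756 302.0978835978836 254.21031746031747
mouse blue 174 224.7471264367816 232.867816091954
scene 0 phone 983 280.9084435401831 256.4638860630722
scene 10 phone 982 280.9256619144603 256.4959266802444
```

Everything is in place, so I'm handing in.

```bash
python3 -c "
from station import ctrl
print(ctrl.finish_job())"
```

```text
the job is handed in; nothing more can be done
None
```

The job is handed in at about 35 s: all three pens were tipped into the upper drawer, the empty tray is flat on the desk, the drawer is pushed shut to its stop, and camera checks show the phone, mouse, stapler and note pad unmoved.

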